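# Push a pivot pin home into its barrel with a regrip

## Task

Fit the pivot pin into the barrel: take it by its bare shaft out of the wooden rest and push it, nose first, partway into the bore. Let go of it there, take it again further back by the grip behind its collar, and push it fully home against the stiff piston inside, without ramming it, until the collar seats on the barrel's face; then let go. Leave the magnet, spanner, tube offcut and bolt where they lie.

Things in the scene. Friction and masses are not known exactly. Their poses are not given: they have to be found in the camera images.
- pin_shaft (a point): Loose turned steel pivot pin, 184 mm long, 0.3 kg, lying level in the wooden rest, axis 50 mm above the bench: shaft 16 mm diameter, 130 mm long; collar 30 mm diameter, 6 mm thick; tail grip 20 mm diameter, 48 mm long. Point on the axis of the bare shaft, 35 mm in front of the collar (near the balance point): first grasp. +y along the pin to the nose; roll is of no account.
- pin_nose (a point): Centre of the blunt nose end of the pin, 130 mm in front of the collar's front face; the shaft's last 16 mm taper from 16 to 8 mm diameter. +y points out of the nose along the pin.
- pin_collar (a point): Centre of the collar's front face on the pin's axis, the face that seats on the barrel. +y points to the nose.
- pin_grip (a point): On the axis of the pin's tail grip, 30 mm behind the collar's front face (24 mm behind its rear face); place for the second grasp. +y points to the nose.
- bore_mouth (a point): Centre of the bore's mouth in the flat front face of the barrel, a fixed level steel tube, 46 mm diameter (flange 58 mm at the mouth), 160 mm long, axis 70 mm above the bench; its foot is 80 mm wide, 12 mm high. Bore 18 mm diameter, 152 mm deep, closed behind, no chamfer. +y points straight into the bore, z up. A pin let go partway stays in, its tail sagging a few degrees.
- piston (a joint): Travel in m of the brass piston inside the bore: its front stands 50 mm behind the mouth at 0 and deeper by the value (0 to 0.03 at the start), end stop 0.088. It drags with about 8 N and stays where it is pushed; the seated pin leaves it at about 0.08. Pressing the pin on the barrel with over 80 N counts as ramming it.
- rest: Fixed wooden rest, 60x200 mm, base 12 mm high; origin under its centre, +y the way the nose points. A notched post 53 mm high holds the shaft 80 mm ahead of the origin; a trough 42 mm long, 54 mm high round the tail grip is centred 69 mm behind it, so the grip cannot be grasped there. Free space of 120 mm between. The pin lifts straight up.
- magnet: Bystander: red arrow-shaped welding magnet, 80x104x16 mm, lying on the bench; origin under its centre.
- spanner: Bystander: combination spanner, 163 mm long, 8 mm high, lying along its y; origin under its centre.
- offcut: Bystander: square tube offcut 25x85x25 mm, lying along its y; origin under its centre.
- bolt: Bystander: hexagon-head bolt 59 mm long, 19 mm high, lying along its y; origin under its centre.

How it is judged:
On the way, in this order (a step that is already met when the one before it is completed fails the run):
1. the pin is held by its shaft, in front of the collar, clear of the rest and not yet in the bore (contact force between the fingers and pin above 1 N and y of the grasp point in the frame of pin_collar above 0.005 m and height (world z) of pin_collar above 0.062 m and y of pin_nose in the frame of bore_mouth below 0.03 m), for 0.1 s.
2. the pin's nose is 35 to 110 mm inside the bore and nothing of the gripper touches the pin (let go partway) (y of pin_nose in the frame of bore_mouth between 0.035 and 0.11 m and angle between the y axis of pin_nose and the y axis of bore_mouth, either way round below 0.12 rad and contact force between the fingers and pin below 0.1 N), for 0.2 s.
3. the pin is held again further back, by the grip behind its collar, its nose still 30 to 115 mm inside the bore (contact force between the fingers and pin above 1 N and y of the grasp point in the frame of pin_collar below -0.01 m and y of pin_nose in the frame of bore_mouth between 0.03 and 0.115 m), for 0.1 s.
At the end, for the whole second after the job is handed in: The pin sits fully home in the bore, nose first: its collar's front face is within 2.5 mm of the barrel's face (and its centre within 3.5 mm of the mouth's centre), its axis within 0.05 rad of the bore's; it is released and at rest (y of pin_nose in the frame of bore_mouth above 0.1275 m and distance between pin_collar and bore_mouth below 0.0035 m and angle between the y axis of pin_collar and the y axis of bore_mouth, either way round below 0.05 rad and linear speed of pin below 0.01 m/s and contact force between the fingers and pin below 0.1 N); the robot touches nothing.
It fails at once if the pin is forced: it presses on the barrel with over 80 N (contact force between pin and barrel above 80 N).
It fails at once if the magnet is moved by more than 30 mm (distance of magnet from where it was at the start of the episode above 0.03 m).
It fails at once if the spanner is moved by more than 30 mm (distance of spanner from where it was at the start of the episode above 0.03 m).
It fails at once if the offcut is moved by more than 30 mm (distance of offcut from where it was at the start of the episode above 0.03 m).
It fails at once if the bolt is moved by more than 30 mm (distance of bolt from where it was at the start of the episode above 0.03 m).
It also fails if it takes over 53 s, if anything falls off the work surface, if the arm or the gripper's body presses on something with over 40 N, if the wrist force passes 120 N, or if a joint passes its speed limit or range.

## Robot

A 6-joint arm with a two-finger parallel gripper is mounted at the origin on a cart in front of the work surface, level with it; the furniture and walls round the work are solid. World frame = base frame: x ahead of the robot, y to its left, z up, the work surface at z = 0. Lengths are in m, angles in rad, forces in N, time in s.
With the tool pointing down it reaches from about 0.35 to 0.875 m from the base axis. Payload 4.2 kg.
Tool frame: the origin (TCP) lies midway between the tips of the shut fingers; the grasp point (between the pads) lies 19 mm behind it; z points along the fingers, y is the line along which they close (so a half turn about z gives the same grasp; the last joint's range is limited). The gripper opens to 87 mm and grips with 3 to 60 N. Pads are 19 mm wide; open, the fingers measure 117 mm over their backs; the gripper's body (75 mm by 190 mm) begins 51 mm behind the grasp point.
Start: joints at [1.365, 0.385, 0.008, 0, -1.194, -0.259], TCP at [0.28, 0.559, 0.223] pointing down, gripper open.
Joint ranges: [-3.14, 3.14], [-1.21, 2.06], [-1.07, 1.41], [-3.16, 2.05], [-2.99, -0.16], [-3.1, 3.1]. Speed limits (rad/s): [2.79, 2.79, 3.14, 3.14, 3.14, 3.14].

## Interface

Orientations are given as a unit quaternion [w, x, y, z].
In Python, from workcell import get_obs, capture, camera_params, close_job, recognise, masks_of gives the robot as it stands.
- The arm moves only by the tool carry_out, never from a script. Its argument "motion" is a list of rows, each an object with "xyz": the shift along the tool's x, y, z in cm, a list of three; "turn": the turn about the tool's z in rad. In form: [{"xyz": [dx, dy, dz], "turn": turn}, ...]. A call has 1 to 10 rows; each row shifts and turns the commanded pose from where the row before left it, along the tool's axes as they then stand; what a row does not reach is not made up. A row lasts 1/8 s, in which the tool goes at most 62.5 mm and 10.7 degrees, less where a joint would pass 70% of its speed; a pose out of reach is approached as far as the arm can. A call with a gripper value outside its range is refused whole. "claw" is the finger opening in cm, from 0 to 8.7, set as the call begins (left out, the last holds). The fingers move at their own pace and stop on an object; the grip force is fixed at half the most. Time passes only in rows, so rows that do not move let the fingers close. It gives the time, the measured TCP pose, the force, the opening and the grip force at its end, in the units of the state.
- get_obs(): the state, without advancing time (a new reading comes with each control period).
- capture(name): name is "side" or "top"; returns (picture, depth): 420x560x3 uint8, red, green, blue; 420x560 float32, m along the optical axis (not along the pixel's ray), 0 where there is no reading.
- camera_params(name): a dict with "fx", "fy", "cx", "cy" (pixels), "rvec" (rotation vector, rad) and "tvec" (3), from world to camera coordinates, as OpenCV has them. Camera axes: x right, y down, z forward; pixel columns grow to the right and rows downward; lengths in m; the calibration is good to about 2 mm. A picture is of the moment at which its call begins. camera_params takes no time and is no camera call.
- close_job(): hands the job in; it is judged then, once.
Trained networks look in the newest picture that a camera, given by its name, has taken for a name from the list of things; names that differ only in an ending like _2 or _b are one class to them, and where a whole thing is asked for, a point or a joint stands for the part that bears it (a point fixed in the world has none). Each returns a list of dicts, best first, with "confidence" (0 to 1); they miss things now and then, are a little off and sometimes report something else, mostly with a low value. They report only what shows in the picture. A call takes as long as a camera call.
- recognise(label, camera): "rect" ([left, top, width, height] in pixels, round what is visible of it).
- masks_of(label, camera): "region" (420x560 bool, what is visible of it) and "rect" ([left, top, width, height] in pixels, round what is visible of it).
The state is a dict: "t": time; "q": joint angles; "dq": joint speeds; "joint_torque": joint torques, N m; "position": TCP position; "tool_rot": TCP orientation; "ft_force": force on the tool from outside, world axes, zero at the start; "moment": the same for the moment, N m; "finger_gap": finger opening in m; "finger_force": force on a finger pad.
Only numpy, scipy, OpenCV 4.12 (cv2) and the standard library are available. Lean on these libraries where they do the work, as an engineer would, in place of code of your own. Each camera call takes 0.05 s, during which the arm holds its last target. There are 200 camera calls.

## Working session

There is one attempt and no reset: what is moved stays moved. The work goes in short steps, Python scripts to look and compute and a tool call to move; the robot and the scene stay as the last step left them, time stands still between calls to the robot, and variables do not carry over. Pictures are saved under pics/ and viewed, at most 10 in all, crops included, and the job is handed in when it is done.

Besides the shell and the picture viewer there is one more tool, called after "Call:" as name([rows], argument=value, ...), one row to a line, values as JSON. carry_out: Moves the arm, as the interface text tells. Its arguments: {"type":"object","properties":{"motion":{"type":"array"},"claw":{"type":"number"}},"required":["motion"]}

```bash
mkdir -p pics; ls; cat > h.py <<'E'
import numpy as np, cv2
from workcell import *
def cam(n):
    p=camera_params(n);R=cv2.Rodrigues(np.array(p['rvec'],float))[0];return p,R,np.array(p['tvec'],float).ravel()
def cloud(n,d):
    p,R,t=cam(n);v,u=np.mgrid[0:420,0:560]
    c=np.stack([(u-p['cx'])/p['fx']*d,(v-p['cy'])/p['fy']*d,d],-1)
    return (c-t)@R   # world HxWx3
E
python3 - <<'E'
from h import *
o=get_obs();print({k:np.round(v,3) for k,v in o.items()})
for n in('top','side'):
    im,d=capture(n);cv2.imwrite(f'pics/{n}0.png',im[:,:,::-1]);P=cloud(n,d);np.save(n+'.npy',P);np.save(n+'_d.npy',d)
    p,R,t=cam(n);print(n,'cam at',np.round(-R.T@t,3))
    for l in('pin_shaft','bore_mouth','piston','rest','magnet','spanner','offcut','bolt'):
        try:
            for r in masks_of(l,n)[:2]:
                m=r['region']&(d>0);print(l,round(r['confidence'],2),r['rect'],m.sum(),np.round(np.median(P[m],0),3))
                np.save(f'm_{n}_{l}.npy',r['region']) if r is not None and r['confidence']>.4 else 0
        except Exception as e: print(l,e)
E
```

```text
pics
{'t': np.float64(0.0), 'q': array([ 1.365,  0.386,  0.007, -0.   , -1.194, -0.259]), 'dq': array([-0.001, -0.001, -0.002,  0.   ,  0.001,  0.   ]), 'joint_torque': array([-1.0000e-03, -3.9066e+01,  1.8740e+01,  4.2200e+00,  1.1000e-02,
       -0.0000e+00]), 'position': array([0.28 , 0.558, 0.221]), 'tool_rot': array([ 0.001,  0.973, -0.23 , -0.   ]), 'ft_force': array([-0.339, -0.454,  0.118]), 'moment': array([-0.027,  0.029,  0.013]), 'finger_force': np.float64(0.0), 'finger_gap': np.float64(0.087)}
top cam at [ 0.45  -0.149  0.933]
pin_shaft 0.94 [300.5, 230.0, 83.4, 26.3] 628 [ 0.447 -0.318  0.057]
bore_mouth 0.83 [156.2, 205.9, 77.0, 41.0] 2424 [0.488 0.017 0.085]
bore_mouth 0.15 [299.4, 227.8, 80.6, 27.2] 624 [ 0.448 -0.322  0.058]
rest 0.94 [292.3, 224.3, 86.0, 43.3] 1644 [ 0.444 -0.296  0.013]
magnet 0.82 [293.4, 151.9, 39.1, 38.2] 1110 [ 0.621 -0.251  0.015]
magnet 0.4 [343.1, 166.8, 59.9, 23.8] 381 [ 0.594 -0.407  0.007]
spanner 0.7 [340.3, 169.2, 64.7, 20.5] 266 [ 0.597 -0.394  0.007]
offcut 0.9 [164.9, 121.5, 26.9, 35.7] 473 [0.703 0.065 0.024]
bolt 0.69 [160.7, 262.8, 13.1, 25.5] 116 [0.374 0.093 0.014]
side cam at [ 0.082 -1.036  0.595]
pin_shaft 0.86 [248.9, 238.7, 60.7, 42.3] 463 [ 0.447 -0.344  0.056]
bore_mouth 0.89 [221.7, 164.3, 34.3, 56.4] 1458 [ 0.477 -0.031  0.055]
bore_mouth 0.68 [181.5, 195.9, 15.8, 10.0] 94 [0.375 0.09  0.01 ]
piston 0.49 [251.3, 236.6, 57.5, 42.5] 612 [ 0.448 -0.325  0.055]
rest 0.81 [237.6, 238.1, 81.1, 66.7] 1936 [ 0.438 -0.33   0.012]
rest 0.24 [346.1, 258.6, 29.9, 47.7] 321 [ 0.592 -0.409  0.006]
magnet 0.7 [311.8, 228.8, 41.7, 28.8] 808 [ 0.614 -0.263  0.014]
spanner 0.53 [346.1, 258.3, 30.4, 49.9] 334 [ 0.592 -0.412  0.005]
offcut 0.56 [286.3, 177.2, 29.2, 10.3] 216 [0.708 0.054 0.018]
offcut 0.49 [311.3, 227.1, 41.9, 29.1] 775 [ 0.614 -0.264  0.014]
bolt 0.31 [252.7, 236.1, 57.3, 43.2] 535 [ 0.446 -0.334  0.055]
```

View pics/top0.png

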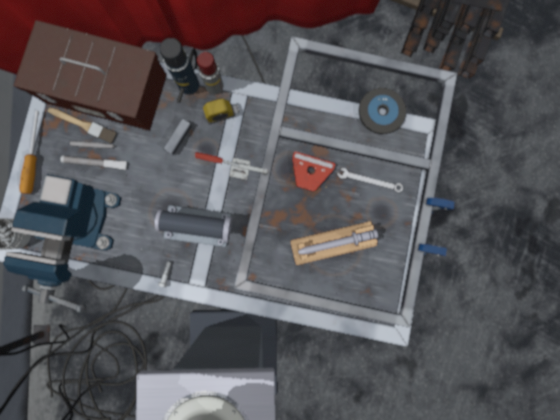

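```bash
python3 - <<'E'
from h import *
a=cv2.imread('pics/top0.png')[190:290,140:400];b=cv2.imread('pics/side0.png')[140:320,170:400]
a=cv2.resize(a,None,fx=3,fy=3,interpolation=2);b=cv2.resize(b,None,fx=1.65,fy=1.65,interpolation=2)
c=np.zeros((600,780,3),np.uint8);c[:300,:780]=a;c[300:300+b.shape[0],:b.shape[1]]=b[:300];cv2.imwrite('pics/c0.png',c)
E
```

```text
(no output)
```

View pics/c0.png

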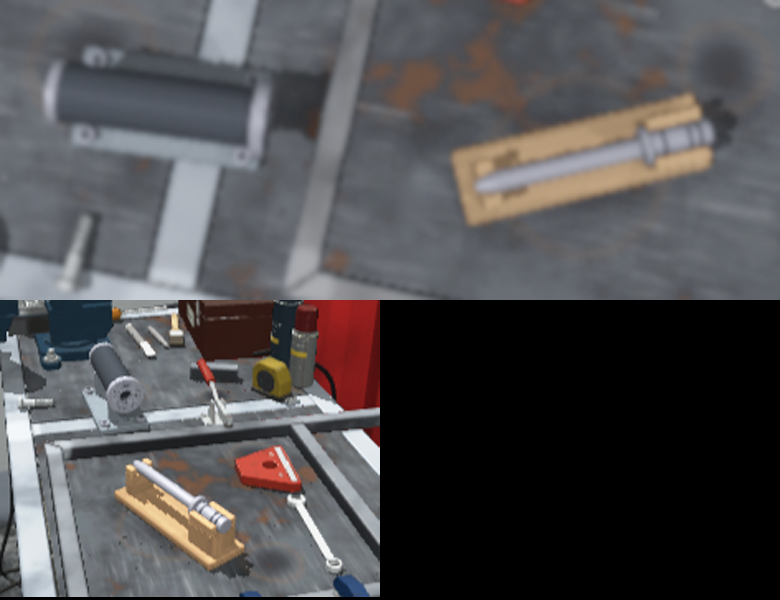

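The top view shows the barrel at (160–232, 208–245) with its mouth at the right end, near (230, 227). The pin lies in the rest with its nose at about (300, 251) and its tail at about (378, 236). The bystanders lie off to the sides. Next I fit the axes.

```bash
cat > fit.py <<'E'
from h import *
from scipy.optimize import least_squares
def axis_fit(P,zc,r,free_z=False):
    # cylinder with level axis: params x0 (at mean y), angle, z
    c=P.mean(0)
    def f(q):
        d=np.array([np.sin(q[1]),np.cos(q[1])]);n=np.array([d[1],-d[0]])
        s=(P[:,:2]-[q[0],c[1]])@n
        return np.hypot(s,P[:,2]-q[2])-r
    q0=[c[0],-np.pi*0,zc]
    k=least_squares(f,[c[0],0.1,zc],loss='soft_l1',f_scale=.002)
    q=k.x;d=np.array([np.sin(q[1]),np.cos(q[1])]);return q,d,np.array([q[0],c[1]]),np.median(abs(f(q)))
E
python3 - <<'E'
from fit import *
for n in('top','side'):
    P=np.load(n+'.npy');d=np.load(n+'_d.npy')
    bench=P[(d>0)&(abs(P[...,0]-.5)<.15)&(P[...,1]<-.15)&(P[...,1]>-.45)];print(n,'bench z',np.round(np.percentile(bench[:,2],[10,30,50,70]),4))
    m=np.load(f'm_{n}_bore_mouth.npy') if n=='top' else None
    box=(d>0)&(abs(P[...,0]-.485)<.06)&(P[...,1]>-.09)&(P[...,1]<.14)&(P[...,2]>.04)&(P[...,2]<.11)
    Q=P[box];print('barrel pts',len(Q),Q.min(0).round(3),Q.max(0).round(3))
    q,dd,c,e=axis_fit(Q[(Q[:,1]>-.03)&(Q[:,1]<.07)&(Q[:,2]>.06)],.07,.023);print('barrel',q.round(4),dd.round(4),c.round(4),e)
    s=(Q[:,:2]-c)@dd;print('s pct',np.percentile(s,[.5,1,2,5,95,98,99,99.5]).round(4), 'start xy',(c+dd*np.percentile(s,1)).round(4))
    box=(d>0)&(abs(P[...,0]-.445)<.06)&(P[...,1]>-.46)&(P[...,1]<-.2)&(P[...,2]>.035)&(P[...,2]<.08)
    mm=np.load(f'm_{n}_pin_shaft.npy')&box
    Q=P[mm];print('pin pts',len(Q),Q.min(0).round(3),Q.max(0).round(3))
    A=Q[(Q[:,1]>-.345)&(Q[:,1]<-.26)]
    q,dd,c,e=axis_fit(A,.05,.008);print('pin',q.round(4),dd.round(4),c.round(4),e)
    s=(Q[:,:2]-c)@dd;print('s pct',np.percentile(s,[.5,2,98,99.5]).round(4),'nose',(c+dd*s.max()).round(4),'tail',(c+dd*s.min()).round(4))
    t=np.abs((Q[:,:2]-c)@[dd[1],-dd[0]])
    for b in np.arange(s.min(),s.max(),.005):
        k=(s>=b)&(s<b+.005)
        if k.any():print(int(b*1000),int(t[k].max()*1e4)/10,round(Q[k,2].max()*1000,1),end=' | ')
    print()
    F=P[(d>0)&(P[...,2]>.01)&(abs(P[...,0]-.47)<.15)&(P[...,1]<-.07)&(P[...,1]>-.15)]
    print('rail',np.percentile(F[:,2],[50,90,99]).round(3))
E
```

```text
top bench z [-0.0011  0.0003  0.0014  0.0029]
barrel pts 1587 [ 0.451 -0.067  0.045] [0.524 0.098 0.103]
barrel [0.4905 0.1487 0.0706] [0.1481 0.989 ] [0.4905 0.02  ] 0.0007085181093357609
s pct [-0.084  -0.0839 -0.0838 -0.0817  0.0682  0.0723  0.074   0.0745] start xy [ 0.4781 -0.063 ]
pin pts 605 [ 0.421 -0.398  0.042] [ 0.474 -0.219  0.068]
pin [ 0.4453 -0.2301  0.0506] [-0.228   0.9737] [ 0.4453 -0.3041] 0.0007499766651117542
s pct [-0.0932 -0.0911  0.0814  0.0855] nose [ 0.4254 -0.2191] tail [ 0.467  -0.3969]
-95 8.9 62.4 | -90 10.6 63.7 | -85 10.7 61.8 | -80 9.9 62.7 | -75 10.6 62.8 | -70 10.0 61.9 | -65 10.5 62.7 | -60 11.7 62.1 | -55 10.7 60.5 | -50 12.4 66.3 | -45 15.5 68.2 | -40 7.6 62.3 | -35 8.3 60.0 | -30 7.1 62.3 | -25 8.3 61.9 | -20 7.6 60.5 | -15 7.6 59.5 | -10 7.5 60.0 | -5 7.7 60.4 | 0 7.5 59.2 | 4 7.7 61.3 | 9 7.5 59.7 | 14 7.7 59.2 | 19 7.5 60.5 | 24 7.8 58.7 | 29 7.7 60.0 | 34 7.1 59.6 | 39 7.5 60.7 | 44 7.6 58.9 | 49 6.1 59.2 | 54 7.6 59.4 | 59 6.6 59.3 | 64 7.6 60.1 | 69 7.5 61.4 | 74 7.1 59.6 | 79 6.1 58.4 | 84 4.9 54.3 | 
rail [0.026 0.028 0.043]
side bench z
[... 371 characters left out ...]
8  0.9786] [ 0.4444 -0.3026] 0.0008045469253482019
s pct [-0.0986 -0.0981  0.0728  0.0799] nose [ 0.427  -0.2197] tail [ 0.4649 -0.4002]
-99 8.9 59.1 | -94 7.5 60.6 | -89 9.6 61.3 | -84 9.1 61.5 | -79 8.6 60.2 | -74 9.2 59.3 | -69 8.2 60.6 | -64 8.8 60.8 | -59 8.7 60.4 | -54 14.7 65.0 | -49 14.4 65.0 | -44 8.1 62.5 | -39 8.0 57.7 | -34 9.3 59.1 | -29 8.3 57.4 | -24 8.2 57.6 | -19 9.0 57.7 | -14 7.4 60.2 | -9 9.1 58.6 | -4 10.1 57.6 | 0 7.3 59.2 | 5 8.4 58.2 | 10 9.3 58.3 | 15 7.3 57.1 | 20 7.8 58.4 | 25 8.7 58.5 | 30 8.4 57.1 | 35 8.1 57.9 | 40 8.4 57.9 | 45 9.6 57.0 | 50 10.1 58.2 | 55 7.9 57.9 | 60 9.1 56.6 | 65 9.1 57.6 | 70 7.7 57.0 | 75 6.4 55.2 | 80 6.4 51.8 | 
rail [0.024 0.026 0.041]
```

```bash
python3 - <<'E'
from h import *
P=np.load('top.npy');d=np.load('top_d.npy')
x0=np.array([.28,.558]);x1=np.array([.447,-.312]);D=x1-x0;L=np.hypot(*D);D/=L
s=(P[...,:2]-x0)@D;t=abs((P[...,:2]-x0)@[D[1],-D[0]])
for b in np.arange(0,1,.05):
    k=(d>0)&(s>=b)&(s<b+.05)&(t<.13)
    if k.any():print(round(b,2),k.sum(),P[k][:,2].max().round(3))
P=np.load('side.npy')
k=(np.load('side_d.npy')>0)&(P[...,1]>.1)&(P[...,0]>.2)&(P[...,0]<.7)&(P[...,1]<.6)
print(P[k][:,2].max())
E
```

```text
0.0 308 -0.55
0.05 272 0.001
0.1 206 0.004
0.15 324 0.115
0.2 1020 0.159
0.25 2111 0.159
0.3 1369 0.158
0.35 1259 0.038
0.4 1379 0.006
0.45 1486 0.096
0.5 1818 0.098
0.55 2012 0.096
0.6 2198 0.103
0.65 2309 0.095
0.7 2297 0.03
0.75 2297 0.059
0.8 2277 0.061
0.85 2238 0.062
0.9 2267 0.068
0.95 2102 0.064
0.49754373795749285
```

Call:
carry_out([
  {"xyz": [0, 0, 0], "turn": 0.177},
  {"xyz": [0, 0, 0], "turn": 0.177},
  {"xyz": [0, 0, 0], "turn": 0.177},
  {"xyz": [0, 0, 0], "turn": 0.177},
  {"xyz": [0, 0, 0], "turn": 0.179},
], claw=8.7)

```text
t: 1.52
position: [0.2801, 0.5587, 0.2226]
tool_rot: [-0.0, 0.778, -0.628, -0.0]
ft_force: [0.9, 0.6, 0.1]
finger_gap: 0.0868
finger_force: 0.0
```

Call:
carry_out([
  {"xyz": [5, 0.2, 0], "turn": 0},
  {"xyz": [5.9, 0.2, 0], "turn": 0},
  {"xyz": [5.9, 0.2, 0], "turn": 0},
  {"xyz": [5.9, 0.2, 0], "turn": 0},
  {"xyz": [5.9, 0.2, 0], "turn": 0},
  {"xyz": [5.9, 0.2, 0], "turn": 0},
  {"xyz": [5.9, 0.2, 0], "turn": 0},
  {"xyz": [5.9, 0.2, 0], "turn": 0},
  {"xyz": [5.9, 0.2, 0], "turn": 0},
  {"xyz": [5.9, 0.2, 0], "turn": 0},
])

```text
t: 2.78
position: [0.387, -0.0145, 0.2232]
tool_rot: [-0.001, 0.78, -0.625, 0.001]
ft_force: [0.9, 1.1, -0.0]
finger_gap: 0.0872
finger_force: 0.0
```

Call:
carry_out([
  {"xyz": [5.9, 0.2, 0], "turn": 0},
  {"xyz": [5.9, 0.2, 0], "turn": 0},
  {"xyz": [5.9, 0.2, 0], "turn": 0},
  {"xyz": [5.9, 0, 0], "turn": 0},
  {"xyz": [5, 0, 0], "turn": 0},
  {"xyz": [0, 0, 0], "turn": 0},
  {"xyz": [0, 0, 0], "turn": 0},
])

```text
t: 3.65
position: [0.4427, -0.2932, 0.2223]
tool_rot: [0.0, 0.78, -0.626, -0.0]
ft_force: [0.3, -0.4, 0.3]
finger_gap: 0.0873
finger_force: 0.0
```

Call:
carry_out([
  {"xyz": [1.9, 0, 0], "turn": 0},
  {"xyz": [0, 0, 5], "turn": 0},
  {"xyz": [0, 0, 5], "turn": 0},
  {"xyz": [0, 0, 4], "turn": 0},
  {"xyz": [0, 0, 3], "turn": 0},
  {"xyz": [0, 0, 2], "turn": 0},
  {"xyz": [0, 0, 0], "turn": 0},
  {"xyz": [0, 0, 0], "turn": 0},
])

```text
t: 4.65
position: [0.4483, -0.312, 0.0336]
tool_rot: [-0.0, 0.781, -0.625, 0.001]
ft_force: [0.5, -0.7, -0.1]
finger_gap: 0.0871
finger_force: 0.0
```

```bash
python3 - <<'E'
from h import *
for n in('top','side'):
    im,d=capture(n);a=im[200:280,270:400] if n=='top' else im[190:310,220:400]
    a=cv2.resize(a,None,fx=4,fy=4,interpolation=2);cv2.imwrite(f'pics/{n}1.png',a[:,:,::-1])
E
```

```text
(no output)
```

View pics/side1.png

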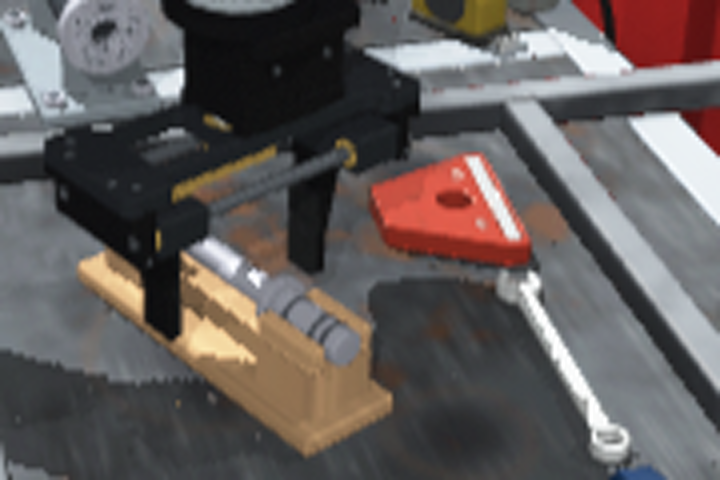

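In the side view the fingers straddle the bare shaft just ahead of the collar, around crop pixel (230, 270), clear of the post and trough. I'll close now.

Call:
carry_out([
  {"xyz": [0, 0, 0.2], "turn": 0},
  {"xyz": [0, 0, 0], "turn": 0},
  {"xyz": [0, 0, 0], "turn": 0},
  {"xyz": [0, 0, 0], "turn": 0},
  {"xyz": [0, 0, 0], "turn": 0},
  {"xyz": [0, 0, 0], "turn": 0},
  {"xyz": [0, 0, 0], "turn": 0},
  {"xyz": [0, 0, 0], "turn": 0},
], claw=1)

```text
t: 5.75
position: [0.4474, -0.3118, 0.0306]
tool_rot: [-0.0, 0.78, -0.626, 0.0]
ft_force: [-0.3, -0.1, -0.5]
finger_gap: 0.0152
finger_force: 10.1
```

Call:
carry_out([
  {"xyz": [0, 0, 0], "turn": 0},
  {"xyz": [0, 0, -1], "turn": 0},
  {"xyz": [0, 0, -2], "turn": 0},
  {"xyz": [0, 0, -3], "turn": 0},
  {"xyz": [0, 0, -3], "turn": 0},
  {"xyz": [0, 0, 0], "turn": 0},
  {"xyz": [0, 0, 0], "turn": 0},
], claw=0)

```text
t: 6.62
position: [0.446, -0.3111, 0.1194]
tool_rot: [0.0, 0.78, -0.626, -0.001]
ft_force: [-0.8, -0.3, -4.2]
finger_gap: 0.015
finger_force: 30.0
```

Call:
carry_out([
  {"xyz": [0, 0, 0], "turn": 0.122},
  {"xyz": [0, 0, 0], "turn": 0.122},
  {"xyz": [0, 0, 0], "turn": 0.122},
  {"xyz": [-3, 0.2, 1.5], "turn": 0},
  {"xyz": [-3, 0.2, 1.5], "turn": 0},
  {"xyz": [-3, 0.1, 1.4], "turn": 0},
  {"xyz": [0, 0, 0], "turn": 0},
  {"xyz": [0, 0, 0], "turn": 0},
  {"xyz": [0, 0, 0], "turn": 0},
])

```text
t: 7.75
position: [0.4555, -0.2227, 0.0765]
tool_rot: [-0.0, -0.653, 0.757, -0.0]
ft_force: [0.1, 0.9, -3.7]
finger_gap: 0.015
finger_force: 30.0
```

```bash
cat > look.py <<'E'
from fit import *
import sys
T=sys.argv[1]
o=get_obs();q=o['tool_rot'];ph=2*np.arctan2(q[2],q[1]);print('pos',np.round(o['position'],4),'phi',ph.round(4),'rot',np.round(q,4))
g=o['position'][:2]; D=-np.array([np.cos(ph),np.sin(ph)])
for n in('top','side'):
    im,d=capture(n);P=cloud(n,d);cv2.imwrite(f'pics/{n}{T}.png',im[:,:,::-1])
    s=(P[...,:2]-g)@D;t=abs((P[...,:2]-g)@[D[1],-D[0]])
    k=(d>0)&(s>.025)&(s<.15)&(t<.03)&(abs(P[...,2]-o['position'][2]-.019)<.025)
    for f in (k,):
        Q=P[f];ss=s[f]
        smax=np.percentile(ss,99);A=Q[(ss>.03)&(ss<min(smax-.02,.075))]
        try:
            qq,dd,c,e=axis_fit(A,o['position'][2]+.019,.008)
            B=Q; sb=(B[:,:2]-c)@dd
            # slope of axis in z from upper points per s bin
            sa=(A[:,:2]-c)@dd
            pf=np.polyfit(sa,A[:,2],1)
            print(n,len(A),'axis at',c.round(4),'z',qq[2].round(4),'dir',dd.round(4),'ang',np.arctan2(dd[1],dd[0]).round(4),'e',e.round(5),'zslope',pf[0].round(3),'nose s',smax.round(4),'nose xy',(c+dd*np.sort(sb)[-4]).round(4))
        except Exception as ex: print(n,ex)
E
python3 look.py 2
```

```text
pos [ 0.4555 -0.2227  0.0765] phi 4.5645 rot [-0.     -0.6529  0.7574 -0.    ]Traceback (most recent call last):
  File "look.py", line 12, in <module>
    smax=np.percentile(ss,99);A=Q[(ss>.03)&(ss<min(smax-.02,.075))]
    return _quantile_unchecked(
        a, q, axis, out, overwrite_input, method, keepdims, weights)
    return _ureduce(a,
                    func=_quantile_ureduce_func,
    ...<5 lines>...
                    overwrite_input=overwrite_input,
                    method=method)
    r = func(a, **kwargs)
    result = _quantile(arr,
                       quantiles=q,
    ...<2 lines>...
                       out=out,
                       weights=wgt)
    slices_having_nans = np.isnan(arr[-1, ...])
                                  ~~~^^^^^^^^^
IndexError: index -1 is out of bounds for axis 0 with size 0
```

```bash
python3 - <<'E'
from h import *
c=np.zeros((600,800,3),np.uint8)
for i,n in enumerate(('top','side')):
    im,d=capture(n);P=cloud(n,d);np.save(f'{n}2.npy',P);np.save(f'{n}2_d.npy',d)
    a=im[170:310,150:400] if i==0 else im[130:290,180:400]
    a=cv2.resize(a,(500,280) if i==0 else (440,320),interpolation=2);c[i*280:i*280+a.shape[0],:a.shape[1]]=a[:,:,::-1]
    for r in masks_of('pin_shaft',n)[:2]:
        m=r['region']&(d>0);print(n,r['confidence'],r['rect'],m.sum(),np.median(P[m],0).round(3),P[m].min(0).round(3),P[m].max(0).round(3))
cv2.imwrite('pics/c2.png',c)
E
```

```text
side 0.58 [262.1, 210.4, 18.5, 31.0] 298 [ 0.443 -0.272  0.102] [ 0.432 -0.313 -0.003] [ 0.524 -0.123  0.111]
```

View pics/c2.png

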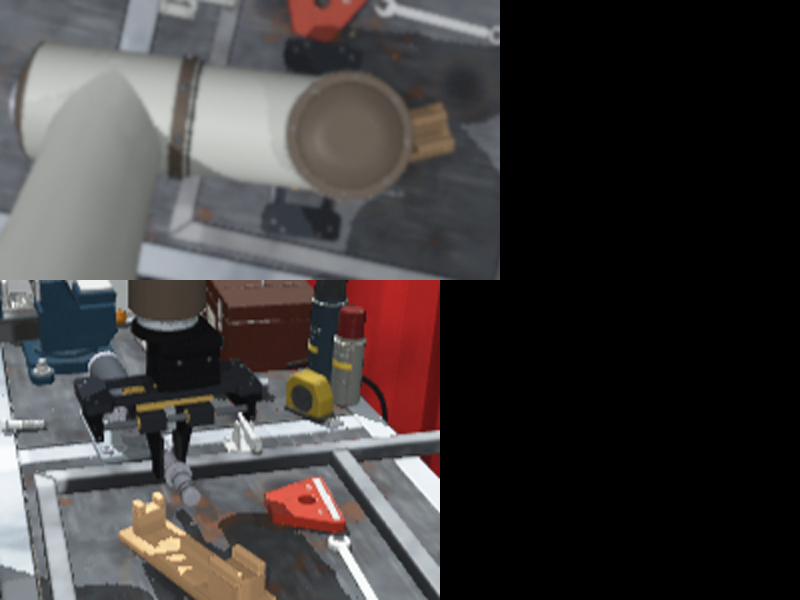

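The arm hides the pin from the top camera. The side view shows the tail grip and collar, at about (268, 225), and they look straight in the gripper. I'll check the tail against the expected axis.

```bash
cat > tail.py <<'E'
from h import *
from scipy.optimize import least_squares
def tail(P,d,o,m=None):
    q=o['tool_rot'];ph=2*np.arctan2(q[2],q[1]);g=np.array(o['position']);D=-np.array([np.cos(ph),np.sin(ph)]);N=np.array([D[1],-D[0]])
    s=(P[...,:2]-g[:2])@D;t=(P[...,:2]-g[:2])@N;z=P[...,2]-g[2]-.019
    k=(d>0)&(s<-.013)&(s>-.11)&(abs(t)<.02)&(abs(z)<.02)
    s,t,z=s[k],t[k],z[k];print('n',len(s),'s range',np.percentile(s,[1,3,97]).round(4))
    r=np.hypot(t,z)
    for b in np.arange(-.1,-.015,.006):
        j=(s>=b)&(s<b+.006)
        if j.any():print(int(b*1000),j.sum(),'r',(1e3*np.median(r[j])).round(1),'zmax',(1e3*z[j].max()).round(1),'t',(1e3*t[j].min()).round(1),(1e3*t[j].max()).round(1))
    e=np.percentile(s,2)
    j=(s>e+.006)&(s<e+.044)
    f=lambda p:np.hypot(t[j]-p[0]-p[1]*(s[j]+.065),z[j]-p[2]-p[3]*(s[j]+.065))-.010
    p=least_squares(f,[0,0,0,0],loss='soft_l1',f_scale=.001).x
    print('tail fit: lateral t %.4f slope %.3f, z %.4f slope %.3f'%tuple(p))
if __name__=='__main__':
    im,d=capture('side');tail(cloud('side',d),d,get_obs())
E
python3 tail.py
```

```text
n 269 s range [-0.0897 -0.0894 -0.0145]
-94 26 r 6.3 zmax 9.8 t -7.6 5.6
-88 47 r 8.7 zmax 8.8 t -12.3 6.8
-81 14 r 10.2 zmax 10.0 t -11.3 2.4
-75 16 r 9.9 zmax 11.1 t -11.3 6.0
-69 15 r 9.8 zmax 9.0 t -12.2 6.4
-63 15 r 10.8 zmax 10.2 t -11.3 4.8
-57 18 r 9.9 zmax 10.0 t -11.9 5.5
-51 13 r 9.6 zmax 9.1 t -11.4 3.0
-45 42 r 11.9 zmax 15.4 t -17.0 12.2
-39 34 r 13.7 zmax 14.8 t -16.6 12.6
-33 3 r 13.5 zmax 11.1 t -11.9 -5.7
-27 3 r 9.7 zmax 8.2 t -7.4 1.9
-21 11 r 8.5 zmax 9.2 t -9.2 0.7
-15 12 r 9.8 zmax 18.1 t -18.5 13.4
tail fit: lateral t -0.0016 slope -0.012, z -0.0009 slope 0.006
```

```bash
python3 - <<'E'
from h import *
A=[]
for i in range(6): capture('side');o=get_obs();A.append(np.r_[o['position'],2*np.arctan2(o['tool_rot'][2],o['tool_rot'][1])-2*np.pi*(o['tool_rot'][1]<0)])
A=np.array(A);print(A.mean(0).round(4),A.std(0).round(4))
x,y,z,ph=A.mean(0);D=-np.array([np.cos(ph),np.sin(ph)]);print('t err',np.round(x-(.4783+.1499*(y+.065)),4),'nose-mouth',-((np.array([.4783,-.065])-[x,y])@D)+.095,'yaw target -1.7220' )
E
```

```text
[ 0.4555 -0.2221  0.0766 -1.718 ] [0.     0.0001 0.     0.0002]
t err 0.0007 nose-mouth -0.06379035107621875 yaw target -1.7220
```

Call:
carry_out([
  {"xyz": [0, 0.07, 1.3], "turn": 0.001},
  {"xyz": [0, 0, 1.28], "turn": 0},
  {"xyz": [-2, 0, 0], "turn": 0},
  {"xyz": [-2, 0, 0], "turn": 0},
  {"xyz": [-1, 0, 0], "turn": 0},
  {"xyz": [0, 0, 0], "turn": 0},
  {"xyz": [0, 0, 0], "turn": 0},
])

```text
t: 9.22
position: [0.462, -0.1728, 0.0504]
tool_rot: [-0.0, -0.653, 0.758, 0.0]
ft_force: [-0.1, 0.8, -2.4]
finger_gap: 0.0148
finger_force: 30.0
```

```bash
cat > st.py <<'E'
from h import *
im,d=capture('side');o=get_obs();p=o['position'];q=o['tool_rot'];ph=2*np.arctan2(q[2],q[1]);ph-=2*np.pi*(ph>0)
D=-np.array([np.cos(ph),np.sin(ph)]);N=np.array([D[1],-D[0]])
print('t',o['t'],'pos',np.round(p,4),'phi',ph.round(4),'lat err x',round(p[0]-(.4783+.1499*(p[1]+.065)),4),'nose depth',(.095-(np.array([.4783,-.065])-p[:2])@D).round(4))
F=o['ft_force'];print('F axial',(F[:2]@D).round(2),'lat',(F[:2]@N).round(2),'z',round(F[2],2),'M',np.round(o['moment'],2),'gap',o['finger_gap'],'ff',o['finger_force'])
P=cloud('side',d)
E
python3 st.py; python3 tail.py | egrep 'range|fit'
```

```text
t 9.275 pos [ 0.462  -0.1729  0.0505] phi -1.7193 lat err x -0.0001 nose depth -0.0141
F axial -0.83 lat -0.23 z -3.24 M [ 0.08 -0.06 -0.07] gap 0.015392730874092273 ff 30.00210761899325
n 259 s range [-0.09   -0.0894 -0.014 ]
tail fit: lateral t -0.0023 slope -0.046, z -0.0017 slope -0.048
```

Call:
carry_out([
  {"xyz": [-0.8, 0, 0], "turn": 0},
  {"xyz": [-0.6, 0, 0], "turn": 0},
  {"xyz": [-0.5, 0, 0], "turn": 0},
  {"xyz": [0, 0, 0], "turn": 0},
])

```text
t: 9.82
position: [0.4651, -0.1532, 0.0508]
tool_rot: [0.0, -0.653, 0.757, -0.0]
ft_force: [0.1, -0.1, -3.1]
finger_gap: 0.0152
finger_force: 30.0
```

```bash
python3 st.py; python3 tail.py | egrep 'range|fit'
```

```text
t 9.875 pos [ 0.465  -0.1534  0.0508] phi -1.7182 lat err x -0.0001 nose depth 0.0056
F axial -0.35 lat 0.01 z -2.54 M [ 0.19 -0.07 -0.  ] gap 0.01549079629517437 ff 30.00220397846533
n 247 s range [-0.0902 -0.0897 -0.0138]
tail fit: lateral t -0.0026 slope 0.054, z -0.0016 slope 0.071
```

Nothing has touched yet. I'll go on in small steps past the taper.

Call:
carry_out([
  {"xyz": [-0.4, 0, 0], "turn": 0},
  {"xyz": [-0.4, 0, 0], "turn": 0},
  {"xyz": [-0.4, 0, 0], "turn": 0},
  {"xyz": [-0.3, 0, 0], "turn": 0},
  {"xyz": [0, 0, 0], "turn": 0},
])

```text
t: 10.55
position: [0.4672, -0.1386, 0.0508]
tool_rot: [0.0, -0.653, 0.757, -0.0]
ft_force: [-0.0, -0.0, -3.7]
finger_gap: 0.0152
finger_force: 30.0
```

```bash
python3 st.py; python3 tail.py | egrep 'range|fit'
```

```text
t 10.6 pos [ 0.4672 -0.1387  0.0508] phi -1.7185 lat err x -0.0 nose depth 0.0204
F axial -0.3 lat -0.1 z -3.46 M [ 0.06 -0.09 -0.06] gap 0.015306807773753763 ff 29.999878753369558
n 240 s range [-0.0945 -0.0913 -0.0135]
tail fit: lateral t -0.0018 slope -0.038, z -0.0007 slope 0.012
```

Call:
carry_out([
  {"xyz": [-0.5, 0, 0], "turn": 0},
  {"xyz": [-0.5, 0, 0], "turn": 0},
  {"xyz": [-0.5, 0, 0], "turn": 0},
  {"xyz": [-0.5, 0, 0], "turn": 0},
  {"xyz": [0, 0, 0], "turn": 0},
])

```text
t: 11.28
position: [0.4702, -0.1186, 0.0508]
tool_rot: [0.0, -0.653, 0.757, -0.0]
ft_force: [1.2, -0.8, -3.9]
finger_gap: 0.0151
finger_force: 30.0
```

```bash
python3 st.py; python3 tail.py | egrep 'range|fit'
```

```text
t 11.325 pos [ 0.4702 -0.1188  0.0508] phi -1.7183 lat err x -0.0 nose depth 0.0406
F axial 0.32 lat -0.46 z -2.89 M [ 0.19 -0.1  -0.09] gap 0.015402787702825394 ff 29.999571710613964
n 222 s range [-0.1068 -0.0915 -0.0142]
tail fit: lateral t -0.0022 slope -0.041, z -0.0007 slope -0.004
```

Call:
carry_out([
  {"xyz": [-0.5, 0, 0], "turn": 0},
  {"xyz": [-0.5, 0, 0], "turn": 0},
  {"xyz": [-0.5, 0, 0], "turn": 0},
  {"xyz": [-0.5, 0, 0], "turn": 0},
  {"xyz": [-0.5, 0, 0], "turn": 0},
  {"xyz": [-0.5, 0, 0], "turn": 0},
  {"xyz": [0, 0, 0], "turn": 0},
])

```text
t: 12.25
position: [0.4742, -0.0905, 0.0508]
tool_rot: [-0.001, -0.653, 0.757, -0.0]
ft_force: [0.2, -8.5, -2.8]
finger_gap: 0.015
finger_force: 30.0
```

```bash
python3 st.py; python3 tail.py | egrep 'range|fit'
```

```text
t 12.3 pos [ 0.4742 -0.0905  0.0508] phi -1.7185 lat err x -0.0003 nose depth 0.0692
F axial -8.0 lat 1.0 z -3.11 M [-2.16 -0.23 -0.01] gap 0.01499360986330258 ff 30.009386985911988
n 205 s range [-0.0907 -0.09   -0.015 ]
tail fit: lateral t -0.0020 slope -0.006, z -0.0007 slope 0.002
```

The pin is against the piston at 8 N, about 69 mm deep. I'll let go here.

Call:
carry_out([
  {"xyz": [0, 0, 0], "turn": 0},
  {"xyz": [0, 0, 0], "turn": 0},
  {"xyz": [0, 0, 0], "turn": 0},
  {"xyz": [0, 0, 0], "turn": 0},
  {"xyz": [0, 0, 0], "turn": 0},
  {"xyz": [0, 0, 0], "turn": 0},
  {"xyz": [0, 0, 0], "turn": 0},
  {"xyz": [0, 0, 0], "turn": 0},
], claw=8.7)

```text
t: 13.35
position: [0.4745, -0.0894, 0.0507]
tool_rot: [-0.0, -0.653, 0.757, 0.0]
ft_force: [0.6, 0.1, -0.4]
finger_gap: 0.0839
finger_force: 0.0
```

```bash
python3 st.py; python3 tail.py | egrep 'range|fit'; python3 - <<'E'
from h import *
im,d=capture('side');cv2.imwrite('pics/s5.png',cv2.resize(im[150:250,200:330],None,fx=5,fy=5,interpolation=2)[:,:,::-1])
E
```

```text
t 13.4 pos [ 0.4745 -0.0894  0.0507] phi -1.7188 lat err x -0.0001 nose depth 0.0703
F axial -0.3 lat 0.29 z -0.69 M [ 0.11 -0.05 -0.05] gap 0.08510198782641477 ff 0.0
n 205 s range [-0.0916 -0.0907 -0.017 ]
tail fit: lateral t -0.0008 slope -0.006, z -0.0061 slope 0.052
```

View pics/s5.png

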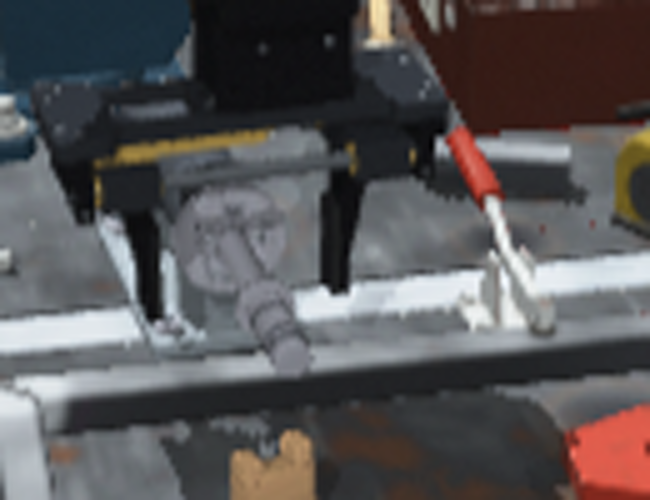

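The side view shows the pin resting in the bore with its tail sagging about 0.05 rad, and the open fingers clear on both sides. Now I slide back along it and down to the grip.

Call:
carry_out([
  {"xyz": [2, 0, 0], "turn": 0},
  {"xyz": [2.5, 0, 0], "turn": 0},
  {"xyz": [2.2, 0, 0.3], "turn": 0},
  {"xyz": [0, 0, 0.2], "turn": 0},
  {"xyz": [0, 0, 0], "turn": 0},
])

```text
t: 14.12
position: [0.4646, -0.1554, 0.0456]
tool_rot: [-0.0, -0.653, 0.757, 0.0]
ft_force: [0.2, 0.5, -1.0]
finger_gap: 0.087
finger_force: 0.0
```

Call:
carry_out([
  {"xyz": [0, 0, 0], "turn": 0},
  {"xyz": [0, 0, 0], "turn": 0},
  {"xyz": [0, 0, 0], "turn": 0},
  {"xyz": [0, 0, 0], "turn": 0},
  {"xyz": [0, 0, 0], "turn": 0},
  {"xyz": [0, 0, 0], "turn": 0},
  {"xyz": [0, 0, 0], "turn": 0},
  {"xyz": [0, 0, 0], "turn": 0},
  {"xyz": [0, 0, 0], "turn": 0},
], claw=0)

```text
t: 15.25
position: [0.4648, -0.1557, 0.0458]
tool_rot: [0.0, -0.653, 0.758, -0.0]
ft_force: [0.0, -0.7, 0.5]
finger_gap: 0.0192
finger_force: 30.0
```

```bash
python3 st.py; python3 tail.py | egrep -v fit; python3 - <<'E'
from h import *
im,d=capture('side');cv2.imwrite('pics/s6.png',cv2.resize(im[150:250,200:330],None,fx=5,fy=5,interpolation=2)[:,:,::-1])
E
```

```text
t 15.3 pos [ 0.4648 -0.1557  0.0458] phi -1.7189 lat err x 0.0001 nose depth 0.0033
F axial -0.39 lat 1.1 z 0.3 M [-0.07 -0.18 -0.07] gap 0.019104272543854897 ff 29.99176921908429
n 95 s range [-0.0794 -0.0789 -0.014 ]
-81 14 r 20.8 zmax -11.2 t -17.2 -8.2
-75 10 r 20.9 zmax -11.5 t -19.9 -7.6
-69 4 r 20.0 zmax -12.0 t -19.8 -12.3
-27 31 r 6.7 zmax 8.4 t -11.3 5.2
-21 26 r 8.6 zmax 8.3 t -19.3 6.4
-15 10 r 11.3 zmax 14.9 t -13.4 12.8
```

View pics/s6.png

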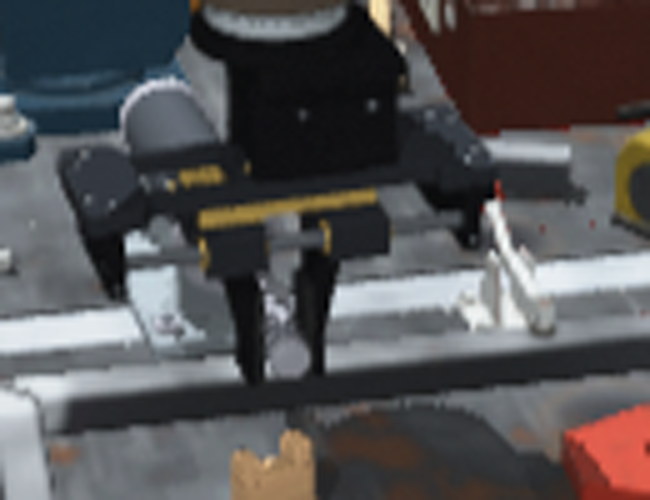

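The gap of 19 mm fits the 20 mm grip, and the tail end stands about 25 mm behind the grasp, as intended. Next I lift to level the pin, then push.

Call:
carry_out([
  {"xyz": [0, 0, -0.15], "turn": 0},
  {"xyz": [0, 0, -0.15], "turn": 0},
  {"xyz": [0, 0, -0.15], "turn": 0},
  {"xyz": [-0.3, 0, 0], "turn": 0},
  {"xyz": [-0.3, 0, 0], "turn": 0},
  {"xyz": [0, 0, 0], "turn": 0},
])

```text
t: 16.15
position: [0.4645, -0.1508, 0.0501]
tool_rot: [-0.001, -0.653, 0.757, 0.0]
ft_force: [-0.1, -6.7, -3.6]
finger_gap: 0.0192
finger_force: 30.0
```

```bash
python3 st.py; python3 tail.py | egrep -v fit
```

```text
t 16.2 pos [ 0.4645 -0.1508  0.05  ] phi -1.7188 lat err x -0.001 nose depth 0.0081
F axial -7.12 lat 0.93 z -2.92 M [-2.07  0.12 -0.04] gap 0.018998415338428866 ff 30.004190556064714
n 92 s range [-0.0846 -0.0838 -0.0133]
-88 8 r 22.4 zmax -15.1 t -16.6 -9.6
-81 6 r 20.0 zmax -13.3 t -17.9 -6.4
-75 5 r 22.7 zmax -16.2 t -18.7 -7.4
-27 28 r 7.5 zmax 8.5 t -9.6 5.6
-21 29 r 7.9 zmax 9.5 t -12.3 6.2
-15 16 r 13.6 zmax 17.2 t -18.5 15.7
```

Call:
carry_out([
  {"xyz": [-0.4, 0, 0], "turn": 0},
  {"xyz": [-0.4, 0, 0], "turn": 0},
  {"xyz": [-0.4, 0, 0], "turn": 0},
  {"xyz": [-0.4, 0, 0], "turn": 0},
  {"xyz": [-0.4, 0, 0], "turn": 0},
  {"xyz": [0, 0, 0], "turn": 0},
])

```text
t: 17.0
position: [0.4676, -0.1312, 0.0501]
tool_rot: [-0.001, -0.653, 0.757, 0.0]
ft_force: [0.6, -8.6, -2.8]
finger_gap: 0.0192
finger_force: 30.0
```

```bash
python3 st.py; python3 tail.py | egrep -v fit
```

```text
t 17.05 pos [ 0.4676 -0.1312  0.0502] phi -1.7185 lat err x -0.0007 nose depth 0.028
F axial -7.33 lat 0.6 z -3.04 M [-2.32 -0.06 -0.01] gap 0.019069538223843517 ff 29.999013250053395
n 90 s range [-0.1071 -0.1038 -0.0133]
-100 6 r 21.7 zmax -15.2 t -18.1 -8.4
-94 3 r 22.7 zmax -15.7 t -18.5 -10.9
-27 29 r 7.4 zmax 6.9 t -11.6 5.7
-21 27 r 8.4 zmax 11.1 t -10.8 6.6
-15 15 r 15.6 zmax 18.5 t -19.1 18.8
```

Call:
carry_out([
  {"xyz": [-0.4, 0, 0], "turn": 0},
  {"xyz": [-0.4, 0, 0], "turn": 0},
  {"xyz": [-0.4, 0, 0], "turn": 0},
  {"xyz": [-0.4, 0, 0], "turn": 0},
  {"xyz": [-0.4, 0, 0], "turn": 0},
  {"xyz": [-0.4, 0, 0], "turn": 0},
  {"xyz": [-0.4, 0, 0], "turn": 0},
  {"xyz": [0, 0, 0], "turn": 0},
])

```text
t: 18.1
position: [0.4721, -0.1037, 0.0504]
tool_rot: [-0.001, -0.653, 0.757, -0.0]
ft_force: [0.5, -8.4, -2.2]
finger_gap: 0.0192
finger_force: 30.0
```

```bash
python3 st.py; python3 tail.py | egrep -v fit
```

```text
t 18.15 pos [ 0.4721 -0.1037  0.0504] phi -1.7181 lat err x -0.0004 nose depth 0.0558
F axial -8.42 lat 1.7 z -1.06 M [-2.61 -0.14  0.05] gap 0.019129397458140178 ff 29.993355025580968
n 71 s range [-0.0248 -0.0245 -0.0132]
-27 27 r 7.3 zmax 8.3 t -11.7 5.9
-21 30 r 7.9 zmax 11.0 t -17.5 6.7
-15 14 r 12.9 zmax 14.9 t -19.5 13.6
```

Call:
carry_out([
  {"xyz": [-0.2, 0, 0], "turn": 0},
  {"xyz": [-0.2, 0, 0], "turn": 0},
  {"xyz": [-0.15, 0, 0], "turn": 0},
  {"xyz": [0, 0, 0], "turn": 0},
])

```text
t: 18.7
position: [0.473, -0.0985, 0.0505]
tool_rot: [-0.001, -0.653, 0.757, -0.0]
ft_force: [0.9, -9.9, -1.4]
finger_gap: 0.0194
finger_force: 30.0
```

Call:
carry_out([
  {"xyz": [-0.1, 0, 0], "turn": 0},
  {"xyz": [-0.1, 0, 0], "turn": 0},
  {"xyz": [0, 0, 0], "turn": 0},
])

```text
t: 19.08
position: [0.4732, -0.0966, 0.0505]
tool_rot: [-0.001, -0.653, 0.757, -0.0]
ft_force: [1.1, -10.1, -1.9]
finger_gap: 0.0195
finger_force: 30.0
```

```bash
python3 st.py
```

```text
t 19.125 pos [ 0.4733 -0.0966  0.0505] phi -1.7181 lat err x -0.0003 nose depth 0.063
F axial -9.59 lat 1.11 z -2.66 M [-3.07 -0.22  0.01] gap 0.01935832378119613 ff 29.99251459048537
```

Call:
carry_out([
  {"xyz": [-0.1, 0, 0], "turn": 0},
  {"xyz": [-0.1, 0, 0], "turn": 0},
  {"xyz": [0, 0, 0], "turn": 0},
])

```text
t: 19.5
position: [0.4735, -0.0947, 0.0505]
tool_rot: [-0.001, -0.653, 0.757, -0.0]
ft_force: [0.5, -10.2, -1.6]
finger_gap: 0.0188
finger_force: 30.0
```

Call:
carry_out([
  {"xyz": [-0.1, 0, 0], "turn": 0},
  {"xyz": [0, 0, 0], "turn": 0},
])

```text
t: 19.75
position: [0.4736, -0.0942, 0.0505]
tool_rot: [-0.002, -0.653, 0.757, -0.001]
ft_force: [1.1, -14.2, -1.9]
finger_gap: 0.0193
finger_force: 30.0
```

```bash
python3 st.py;python3 tail.py | egrep range
```

```text
t 19.8 pos [ 0.4736 -0.0942  0.0506] phi -1.7179 lat err x -0.0003 nose depth 0.0654
F axial -12.66 lat 3.26 z -2.12 M [-3.89 -0.29  0.05] gap 0.01903727230281872 ff 29.993391141761094
n 68 s range [-0.0257 -0.0253 -0.0133]
```

Contact is beginning at the expected depth. I'll push a little more.

Call:
carry_out([
  {"xyz": [-0.1, 0, 0], "turn": 0},
  {"xyz": [0, 0, 0], "turn": 0},
])

```text
t: 20.1
position: [0.4736, -0.0941, 0.0506]
tool_rot: [-0.002, -0.653, 0.757, -0.001]
ft_force: [2.8, -18.6, -2.5]
finger_gap: 0.0191
finger_force: 30.0
```

Call:
carry_out([
  {"xyz": [-0.1, 0, 0], "turn": 0},
  {"xyz": [0, 0, 0], "turn": 0},
])

```text
t: 20.35
position: [0.4736, -0.0939, 0.0506]
tool_rot: [-0.003, -0.653, 0.757, -0.001]
ft_force: [2.1, -23.1, -2.6]
finger_gap: 0.0191
finger_force: 30.0
```

```bash
python3 st.py;python3 tail.py | egrep range
```

```text
t 20.4 pos [ 0.4736 -0.0939  0.0506] phi -1.7182 lat err x -0.0004 nose depth 0.0657
F axial -21.74 lat 4.99 z -2.84 M [-6.69 -0.64 -0.12] gap 0.019341906919019537 ff 30.01444692912628
n 67 s range [-0.0259 -0.0256 -0.0135]
```

The pin is seated: force rises with no travel. I'll relax slightly and release.

Call:
carry_out([
  {"xyz": [0.2, 0, 0], "turn": 0},
  {"xyz": [0, 0, 0], "turn": 0},
])

```text
t: 20.7
position: [0.4736, -0.0941, 0.0505]
tool_rot: [-0.001, -0.653, 0.757, -0.001]
ft_force: [1.3, -11.3, -1.9]
finger_gap: 0.0191
finger_force: 30.0
```

Call:
carry_out([
  {"xyz": [0, 0, 0], "turn": 0},
  {"xyz": [0, 0, 0], "turn": 0},
  {"xyz": [0, 0, 0], "turn": 0},
  {"xyz": [0, 0, 0], "turn": 0},
  {"xyz": [0, 0, 0], "turn": 0},
  {"xyz": [0, 0, 0], "turn": 0},
  {"xyz": [0, 0, 0], "turn": 0},
  {"xyz": [0, 0, 0], "turn": 0},
], claw=8.7)

```text
t: 21.7
position: [0.4741, -0.0919, 0.0502]
tool_rot: [-0.0, -0.653, 0.757, 0.0]
ft_force: [-0.0, 0.1, 0.8]
finger_gap: 0.0853
finger_force: 0.0
```

Call:
carry_out([
  {"xyz": [2, 0, 0], "turn": 0},
  {"xyz": [4, 0, 0], "turn": 0},
  {"xyz": [4, 0, 0], "turn": 0},
  {"xyz": [0, 0, -4], "turn": 0},
  {"xyz": [0, 0, -5], "turn": 0},
  {"xyz": [0, 0, -5], "turn": 0},
  {"xyz": [0, 0, 0], "turn": 0},
])

```text
t: 22.58
position: [0.462, -0.1913, 0.1947]
tool_rot: [0.003, -0.653, 0.757, -0.004]
ft_force: [0.4, -0.2, -0.4]
finger_gap: 0.0872
finger_force: 0.0
```

```bash
python3 - <<'E'
from h import *
im,d=capture('side');P=cloud('side',d);cv2.imwrite('pics/s7.png',cv2.resize(im[150:250,200:330],None,fx=5,fy=5,interpolation=2)[:,:,::-1])
M=np.array([.4767,-.065]);D=np.array([.1482,.989]);N=np.array([D[1],-D[0]])
s=(P[...,:2]-M)@D;t=(P[...,:2]-M)@N;z=P[...,2]-.0695
k=(d>0)&(np.hypot(t,z)<.045)&(abs(s)<.09)&(P[...,2]>.035)
r=np.hypot(t,z)
for b in np.arange(-.07,.012,.003):
    j=k&(s>=b)&(s<b+.003)
    if j.any():print(round(b*1e3),j.sum(),'r',np.round(1e3*np.percentile(r[j],[10,50,90]),1),'zmax',(1e3*z[j].max()).round(1))
print({k:np.round(v,3) for k,v in get_obs().items() if k in('position','ft_force','finger_force')})
E
```

```text
-58 1 r [6.7 6.7 6.7] zmax -2.7
-55 27 r [3.5 7.  9.1] zmax 8.2
-52 16 r [2.9 7.7 9.7] zmax 4.9
-49 6 r [6.5 8.5 9.5] zmax 7.5
-46 5 r [7.3 8.5 9.6] zmax 10.1
-43 5 r [7.1 7.9 9.3] zmax 6.5
-40 7 r [8.  8.7 9.8] zmax 9.4
-37 7 r [8.2 8.6 9.7] zmax 9.0
-34 3 r [ 8.9  9.8 10.2] zmax 10.2
-31 2 r [8.9 9.1 9.4] zmax 8.7
-28 7 r [7.8 9.4 9.9] zmax 7.0
-25 5 r [7.1 8.7 8.8] zmax 8.6
-22 2 r [7.8 8.8 9.8] zmax 7.5
-19 9 r [8.2 9.2 9.9] zmax 9.0
-16 6 r [ 6.7  9.1 10.5] zmax 10.1
-13 4 r [7.4 8.  9. ] zmax 9.0
-10 6 r [ 8.8  9.2 14.4] zmax 15.0
-7 21 r [ 8.9 12.1 14.5] zmax 15.2
-4 30 r [10.8 14.3 22.9] zmax 26.9
-1 104 r [15.  22.3 27.5] zmax 30.1
2 112 r [16.7 24.4 28.5] zmax 29.7
5 23 r [20.9 27.  29.1] zmax 26.6
8 19 r [28.  28.8 29.5] zmax 29.9
11 2 r [27.  27.4 27.8] zmax 24.1
{'position': array([ 0.46 , -0.191,  0.192]), 'ft_force': array([-0.906,  0.14 , -1.346]), 'finger_force': np.float64(0.0)}
```

View pics/s7.png

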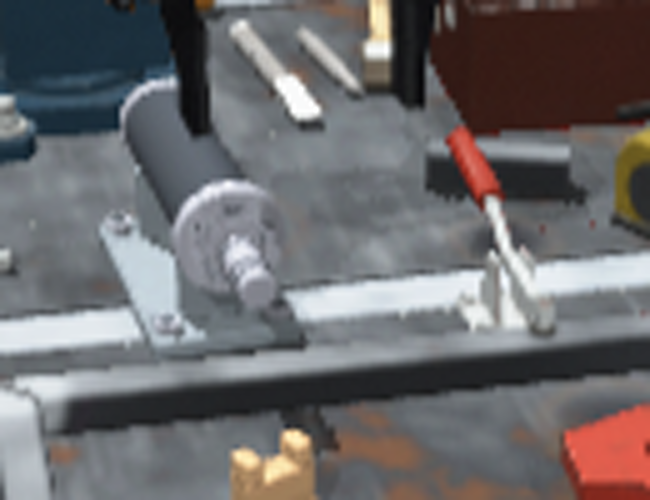

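The collar appears flush on the flange, with the gripper well clear. One last numeric check: face to tail should be 54 mm.

```bash
python3 - <<'E'
from h import *
M=np.array([.4767,-.065]);D=np.array([.1482,.989]);N=np.array([D[1],-D[0]])
F=[];E=[];T=[]
for i in range(8):
    im,d=capture('side');P=cloud('side',d)
    s=(P[...,:2]-M)@D;t=(P[...,:2]-M)@N;z=P[...,2]-.0695;r=np.hypot(t,z)
    F+=list(s[(d>0)&(r>.018)&(r<.026)&(abs(s)<.006)]);e=(d>0)&(r<.008)&(s<-.049)&(s>-.062);E+=list(s[e])
    g=(d>0)&(r<.014)&(s<-.01)&(s>-.045);T+=list(np.c_[s[g],t[g],z[g]])
from scipy.optimize import least_squares
T=np.array(T);f=lambda p:np.hypot(T[:,1]-p[0]-p[1]*(T[:,0]+.03),T[:,2]-p[2]-p[3]*(T[:,0]+.03))-.01
print('face',np.median(F).round(4),'tail',np.median(E).round(4),'axis',least_squares(f,[0,0,0,0],loss='soft_l1',f_scale=.001).x.round(4))
E
```

```text
face 0.002 tail -0.0522 axis [ 0.0005 -0.0046 -0.0013  0.0061]
```

Face to tail is 54.2 mm, so the pin is seated and straight. I'm handing in.

```bash
python3 -c "
from workcell import *
print(close_job())"
```

```text
the job is handed in; nothing more can be done
None
```

The job is handed in, verdict not shown: by my last camera check the pin is fully home and straight in the bore (tail 54.2 mm from the barrel's face, 54 mm when seated), seating force peaked at about 23 N, it is released with the gripper well clear, and I never moved near the magnet, spanner, offcut or bolt.

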